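# Clamp a tube up to its elbow in the tack-welding fixture

### The job

A loose stainless tube lies in the V-blocks of the welding fixture, a small gap short of the elbow it will be welded to. Clamp it up by pressing the three raised toggle-clamp handles fully down with the fingertips, one after the other: first the push clamp at the tube's free end, so that its plunger drives the tube home against the elbow, then the hold-down clamp next to the elbow, and last the other hold-down clamp. Leave all three clamps shut, do not touch or lift the tube yourself, and leave the loose things on the plate where they are.

Things in the scene. Friction and masses are not known exactly. Their poses are not given: they have to be found in the camera images.
- fixture: dark steel fixture plate, 320 x 540 x 15 mm, lying flat on the bench, fixed. Origin on the bench under the tube line; the tube lies along its y axis, z up; the plate's top is at z = 15 mm. The elbow is strapped down at the -y end, the push clamp stands at the +y end, both hold-down clamps stand on the -x side (robot's side) of the tube. Two grey V-blocks carry the tube, whose axis is at z = 65 mm, so its top is at z = 86 mm
- elbow_face (a point): centre of the open end face of the fixed stainless elbow (42 mm diameter, bending off to +x of the fixture), 65 mm above the bench; the tube must come home against it
- tube_end (a point): centre of the loose tube's end face nearest the elbow; at the start 6 to 13 mm short of elbow_face. The tube is 42 mm in diameter, 260 mm long, 0.5 kg
- tube: the loose stainless tube, origin at its centre, its length along its y axis
- clamp_push: push clamp (straight-line toggle clamp) on a grey riser at the tube's free end; origin on the plate under its base, 200 mm from the fixture origin along y. Its x axis points along the plunger, towards the tube and elbow; z up. The handle pivots 74 mm above the origin and 12 mm behind it (x = -12 mm), is 125 mm long from the pivot, its last 80 mm a black grip 21 mm wide and 15 mm thick, and leans up and forward over the plunger: 54 deg above level when open, 8 deg when shut
- clamp_push_handle (a joint): handle of the push clamp, rad: 0 fully open (starts 0 to 0.1), grows as the handle is pressed down, 0.8 fully shut against its stop; it has only friction and stays where it is left. The plunger travels 22 mm with it
- clamp_push_down (a point): fixed point of the push clamp (does not move with the handle): where the top of the grip, 60 mm out from the pivot, will be when the clamp is shut, 105 mm above the bench and beyond the tube's end. Closed fingertips brought straight down on this point from 130 mm above shut the clamp; at the start the grip's upper side is about 80 mm above it, and wide fingertips meet it up to 20 mm sooner. The handle resists with some 5 to 15 N on the way, then comes up firm against its stop
- clamp_joint: hold-down clamp next to the elbow (horizontal-handle toggle clamp) on a grey riser; origin on the plate under it. Its x axis points along its arm to the tube; z up. The arm stands up when open and swings down as the handle is pressed, setting its sprung rubber foot on the tube. The handle pivots at x = -18 mm, z = 91 mm, is 125 mm long with the same grip, and leans up and away from the tube (-x): 50 deg above level when open, 4 deg when shut
- clamp_joint_handle (a joint): its handle, rad: 0 fully open (starts 0 to 0.1), 0.8 fully shut against its stop; friction only, stays where it is left
- clamp_joint_down (a point): fixed point: where the top of its grip, 62 mm out from the pivot, will be when shut, 118 mm above the bench; press straight down on it as for the push clamp, same resistance
- clamp_mid: the other hold-down clamp, the same kind, about 125 mm farther from the elbow along the tube (between the clamp by the elbow and the push clamp); same dimensions and axes
- clamp_mid_handle (a joint): its handle, rad: 0 fully open (starts 0 to 0.1), 0.8 fully shut; friction only
- clamp_mid_down (a point): fixed point: where the top of its grip will be when shut, 118 mm above the bench, as for the clamp by the elbow
- offcut: bystander: short tube offcut standing on the plate beyond the tube, 42 mm diameter, 70 mm high, origin under its centre
- magnet: bystander: grey triangular magnetic welding square lying on the plate beyond the tube, sides about 80 mm, 18 mm thick, origin under its centre
- brush: bystander: wooden wire brush lying on the plate on the robot's side, 205 mm long, 35 mm wide, 34 mm high, origin under its middle

How it is judged (in metres and radians):
On the way, in this order (a step that is already met when the one before it is completed fails the run):
1. the push clamp is shut and the tube is home against the elbow (value of joint clamp_push_handle above 0.74 rad and distance between tube_end and elbow_face below 0.003 m), for 0.2 s.
2. the hold-down clamp next to the elbow is shut (value of joint clamp_joint_handle above 0.74 rad), for 0.2 s.
3. the other hold-down clamp is shut (value of joint clamp_mid_handle above 0.74 rad), for 0.2 s.
At the end, for the whole second after the job is handed in: All three handles are within 0.06 rad of fully shut, and the tube's end stands within 3 mm of the elbow's face, at rest in the V-blocks (all of step 1 and value of joint each of clamp_joint_handle, clamp_mid_handle above 0.74 rad and linear speed of tube below 0.01 m/s); the robot touches nothing.
It fails at once if the robot touches the tube (contact force between any of the fingers, the arm and tube above 2 N).
It fails at once if the tube is lifted out of the V-blocks (z of tube in the frame of fixture above 0.077 m).
It fails at once if a loose thing on the plate is moved by more than 20 mm (distance of any of offcut, magnet, brush from where it was at the start of the episode above 0.02 m).
It also fails if it takes over 64 s, if anything falls off the work surface, if the arm or the gripper's body presses on something with over 40 N, if the wrist force passes 120 N, or if a joint passes its speed limit or range.

### The arm

A 7-joint arm with a two-finger parallel gripper is mounted at the origin on the work surface. World frame = base frame: x ahead of the robot, y to its left, z up, the work surface at z = 0. Lengths are in mm, angles in rad, forces in N, time in s.
With the tool pointing down it reaches from about 400 to 925 mm from the base axis. Payload 5.6 kg.
Tool frame: the origin (TCP) lies midway between the tips of the shut fingers; the grasp point (between the pads) lies 19 mm behind it; z points along the fingers, x is the direction in which the jaws open and shut, and the axes are right-handed (so a half turn about z gives the same grasp; the last joint's range is limited). The gripper opens to 85 mm and grips with 20 to 120 N. Pads are 22 mm wide; open, the fingers measure 114 mm over their backs; the gripper's body (76 mm by 85 mm) begins 54 mm behind the grasp point. The pads swing forward as they close: fully open they stand 13 mm farther back than shut.
Start: joints at [-1.368, 0.468, -0.012, 1.603, 0.006, 1.071, -0.056], TCP at [158.208, 630.46, 202.09] pointing down, gripper open.
Joint ranges: [-2.53, 2.53], [-0.31, 2.02], [-1.57, 1.55], [0.28, 2.44], [-1.29, 4.43], [0.15, 1.84], [-2.92, 2.92]. Speed limits (rad/s): [2.57, 2.57, 3.14, 3.14, 3.14, 3.14, 3.14].

### API

Orientations are given as a unit quaternion [w, x, y, z].
In Python, from bench import * gives the robot as it stands. The module is installed in compiled form; this text tells all that it offers.
- The arm moves only by the tool jog_arm, never from a script. Its argument "commands" is one flat list of numbers, 7 for each row, row after row: the shift along the tool's x, y, z in cm, then the turn, a rotation vector about the tool's x, y, z in degrees, then the closure, from -1 (fully open) to 1 (shut), so that 0 is half open. A call has 1 to 20 rows; each row shifts and turns the pose as measured when the row begins, along the tool's axes as they then stand; what a row does not reach is not made up. A row lasts 1/8 s, in which the tool goes at most 62.5 mm and 10.7 degrees, less where a joint would pass 70% of its speed; a pose out of reach is approached as far as the arm can. A call with a gripper value outside its range is refused whole. The fingers move at their own pace and stop on an object; "grip_force" is the grip in N (left out, the last holds). Time passes only in rows, so rows that do not move let the fingers close. It gives the time, the measured TCP pose, the force and the opening at its end, in the units of the state.
- sense(): the state, without advancing time (a new reading comes with each control period).
- capture(name): name is "scene" or "top"; returns a dict with "color" (420x560x3 uint8, red, green, blue), "range_z" (420x560 float32, mm along the optical axis (not along the pixel's ray), 0 where there is no reading), "fx", "fy", "cx", "cy" (pixels), "R" (3x3) and "t" (3): a world point X has camera coordinates R X + t. Camera axes: x right, y down, z forward; pixel columns grow to the right and rows downward; lengths in mm; the calibration is good to about 2 mm. A picture is of the moment at which its call begins.
- job_done(): hands the job in, once; it reports no verdict.
The state is a dict: "time": time; "qpos": joint angles; "joint_velocities": joint speeds; "effort": joint torques, N m; "tool_pos": TCP position; "tcp_rot": TCP orientation; "ft_force": force on the tool from outside, world axes, zero at the start; "moment": the same for the moment, N m; "gripper_width": opening from 0.0 (shut) to 1.0 (fully open).
Only numpy, scipy, OpenCV 4.12 (cv2) and the standard library are available. Lean on these libraries where they do the work, as an engineer would, in place of code of your own. Each camera call takes 0.05 s, during which the arm holds its last target.

## Working session

There is one attempt and no reset: what is moved stays moved. The work goes in short steps, Python scripts to look and compute and a tool call to move; the robot and the scene stay as the last step left them, time stands still between calls to the robot, and variables do not carry over. Pictures are saved under pics/ and viewed, and the job is handed in when it is done.

Besides the shell and the picture viewer there is one more tool, called as name(argument=value, ...) on one line, values as JSON. jog_arm: Moves the arm, as the interface text tells. Its arguments: {"type":"object","properties":{"commands":{"type":"array","items":{"type":"number"}},"grip_force":{"type":"number"}},"required":["commands"]}

```bash
mkdir -p pics
cat > h.py <<'E'
from bench import *
import numpy as np, cv2
def snap(n,tag):
    c=capture(n); np.savez(f'{tag}.npz',**c); cv2.imwrite(f'pics/{tag}.png',c['color'][:,:,::-1]); return c
def xyz(c):
    z=c['range_z'];v,u=np.mgrid[:z.shape[0],:z.shape[1]]
    P=np.stack([(u-c['cx'])/c['fx']*z,(v-c['cy'])/c['fy']*z,z],-1)
    return (P-c['t'])@c['R']
E
python3 - <<'E'
from h import *
for n in('top','scene'):
    c=snap(n,n+'0'); print(n,c['R'].round(3).tolist(),c['t'].round(1).tolist(),c['fx'],(-c['R'].T@c['t']).round())
s=sense();print(s)
E
```

```text
top [[0.006, -1.0, -0.008], [-0.997, -0.006, -0.077], [0.076, 0.008, -0.997]] [37.6, 599.2, 800.2] 493.91527571857904 [536.  35. 844.]
scene [[0.435, 0.9, -0.009], [0.592, -0.294, -0.751], [-0.678, 0.322, -0.661]] [-263.0, -267.1, 1376.8] 533.0374772549662 [1207. -284.  707.]
{'time': 0.1, 'qpos': array([-1.36798323,  0.46834096, -0.0116051 ,  1.60355697,  0.0060186 ,
        1.07145241, -0.05628418]), 'joint_velocities': array([-0.000181  , -0.00144424, -0.00150913, -0.00239187, -0.00024682,
        0.00010076,  0.00065419]), 'effort': array([ 2.04334210e-03, -5.33517480e+01,  2.21788057e-02, -2.51964855e+01,
        1.15640560e-02,  4.29197011e-03,  5.66162362e-05]), 'tool_pos': array([158.10495553, 629.87497343, 201.18948429]), 'tcp_rot': array([ 5.82401649e-04,  7.88473384e-01,  6.15068273e-01, -6.35169182e-04]), 'ft_force': array([-0.23650072, -0.46879484, -0.87617077]), 'moment': array([ 0.02930629,  0.0419598 , -0.00118338]), 'gripper_width': 0.9992814343080002}
```

View pics/top0.png

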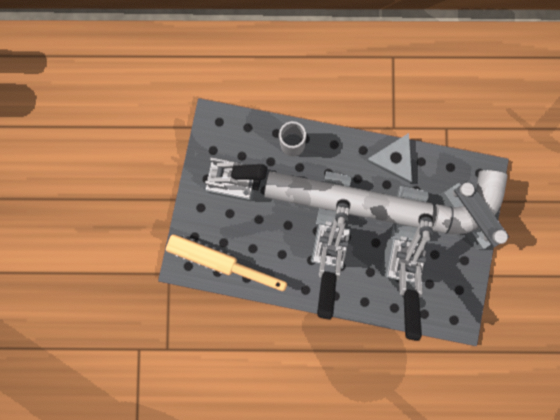

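View pics/scene0.png

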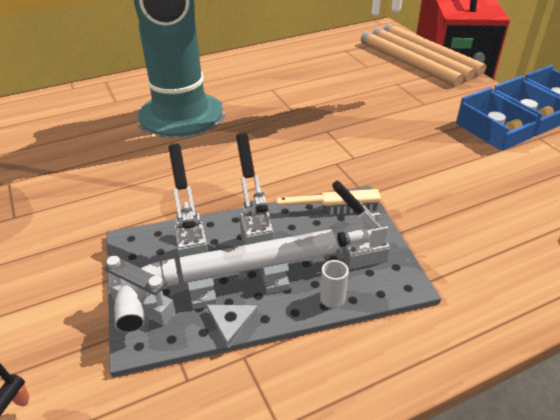

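The top view shows the plate corners near (199,98), (508,158), (477,345) and (160,282). The push clamp is at (235,178), with its grip at (250,172). The mid clamp grip is at (327,295) and the joint clamp grip at (412,315). I'll measure these now.

```bash
cat > m.py <<'E'
from h import *
c=dict(np.load('top0.npz'));P=xyz(c);
def px2(u,v,h):
    d=c['R'].T@np.array([(u-c['cx'])/c['fx'],(v-c['cy'])/c['fy'],1]);o=-c['R'].T@c['t'];return o+d*(h-o[2])/d[2]
K=np.array([px2(u,v,15)for u,v in[(199,98),(508,158),(477,345),(160,282)]]);print(K.round())
print([round(np.linalg.norm(K[i]-K[i-1]))for i in range(4)])
m=(c['range_z']>0)&(P[...,2]>10)&(P[...,2]<20)&(P[...,0]>200)
m=cv2.morphologyEx(m.astype(np.uint8),cv2.MORPH_OPEN,np.ones((3,3)))
r=cv2.minAreaRect(P[m>0][:,:2].astype(np.float32));print(r,cv2.boxPoints(r).round())
# tube axis: ridge points
col=c['color'].astype(int)
B=cv2.boxPoints(r)
w,h=r[1];a=np.deg2rad(r[2]); ey=np.array([np.cos(a),np.sin(a)]) if w>h else np.array([-np.sin(a),np.cos(a)])
if ey[1]<0: ey=-ey
ex=np.array([ey[1],-ey[0]]);C=np.array(r[0]);print('ex',ex,'ey',ey)
F=np.stack([(P[...,:2]-C)@ex,(P[...,:2]-C)@ey,P[...,2]],-1)
v,u=np.mgrid[:420,:560]
def st(name,m): q=P[m];print(name,m.sum(),q.mean(0).round(1),'fix',F[m].mean(0).round(1),'z',q[:,2].min().round(),q[:,2].max().round())
# tube top
t=(P[...,2]>80)&(P[...,2]<90)&(abs(F[...,0])<60)&(v>175)&(v<225)&(u>285)&(u<440)
st('tube',t); pf=np.polyfit(F[t][:,1],F[t][:,0],1);print('tube x vs y in rect frame',pf)
dark=(col.max(-1)<45)&(P[...,2]>95)
n,l,s,ce=cv2.connectedComponentsWithStats(dark.astype(np.uint8))
for i in range(1,n):
    if s[i,4]>60:
        mm=l==i; st(str(ce[i].round()),mm)
        Q=F[mm]; q=Q-Q.mean(0); d=np.linalg.svd(q,full_matrices=False)[2][0];print('  dir',d.round(3),'ends',Q[np.argsort(q@d)[[3,-4]]].round())
E
python3 m.py
```

```text
[[ 800.  198.   15.]
 [ 698. -328.   15.]
 [ 387. -269.   15.]
 [ 486.  257.   15.]]
[319, 536, 317, 535]
((593.3383178710938, -34.017364501953125), (540.607421875, 320.8651123046875), 79.05921173095703) [[ 385. -269.]
 [ 700. -330.]
 [ 802.  201.]
 [ 487.  262.]]
ex [ 0.98182385 -0.18979444] ey [0.18979444 0.98182385]
tube 2574 [617.9 -64.4  84.2] fix [ 29.8 -25.2  84.2] z 80.0 90.0
tube x vs y in rect frame [-3.14892968e-03  2.97600460e+01]
[251. 173.] 319 [644.4  93.4 176.8] fix [ 26.  134.8 176.8] z 136.0 844.0
  dir [-0.122 -0.191  0.974] ends [[ 26. 166. 137.]
 [ 30. 119. 192.]]
[327. 295.] 608 [481.1 -10.6 181.9] fix [-114.6    1.7  181.9] z 148.0 844.0
  dir [-0.098  0.069  0.993] ends [[ -88.   -4.  149.]
 [-134.    5.  204.]]
[412. 314.] 682 [ 455.6 -124.1  177.3] fix [-118.2 -114.6  177.3] z 144.0 844.0
  dir [-0.105  0.21   0.972] ends [[ -88. -114.  146.]
 [-140. -109.  199.]]
```

```bash
cat >> m.py <<'E'
print('-----')
def line(mask_c,zp,out,name):
    lab=l[int(mask_c[1]),int(mask_c[0])]
    mm=cv2.dilate((l==lab).astype(np.uint8),np.ones((3,3)))>0
    mm&=(P[...,2]>125)&(P[...,2]<215)&(col.max(-1)<70)
    Q=P[mm]
    # plan direction: fit plane-wise; horizontal coords regress on z
    d0=np.array(out)
    for it in range(4):
        h=Q[:,:2]@d0; lat=Q[:,:2]@np.array([-d0[1],d0[0]])
        pf=np.polyfit(h,lat,1); d0=d0+pf[0]*np.array([-d0[1],d0[0]]); d0/=np.linalg.norm(d0)
    h=Q[:,:2]@d0; lat=Q[:,:2]@np.array([-d0[1],d0[0]]); lm=(np.percentile(lat,3)+np.percentile(lat,97))/2
    k=np.abs(lat-lm)<9; 
    for it in range(5):
        pz=np.polyfit(h[k],Q[k,2],1); res=Q[:,2]-np.polyval(pz,h); k=(np.abs(lat-lm)<9)&(np.abs(res)<4)
    th=np.arctan(pz[0]); 
    # top-line at pivot side: point (h,z) s.t. minus 7.5n has z=zp
    zt=zp+7.5*np.cos(th); hp=(zt-pz[1])/pz[0]+7.5*np.sin(th)
    tip=h.max()
    piv=hp*d0+lm*np.array([-d0[1],d0[0]])
    L={'push':(60,8)}.get(name,(62,4)); a=np.deg2rad(L[1])
    hd=L[0]*np.cos(a)-7.5*np.sin(a); dn=piv+hd*d0
    print(name,'n',k.sum(),'dir',d0.round(3),'ang',np.rad2deg(th).round(1),'pivot',piv.round(1),'piv fix',((piv-C)@ex).round(1),((piv-C)@ey).round(1),'tip h',(tip-hp).round(1),'down',dn.round(1),'latw',np.ptp(lat).round(1),'rms',res[k].std().round(2),'zdown',zp+L[0]*np.sin(a)+7.5*np.cos(a))
    print('   dir dev deg', np.rad2deg(np.arctan2(d0@ey,d0@ex)).round(1))
line((251,173),89,-ey,'push'); line((327,295),106,-ex,'mid'); line((412,314),106,-ex,'joint')
E
python3 m.py | sed -n '/-----/,$p'
python3 - <<'E'
import cv2
i=cv2.imread('pics/top0.png');cv2.imwrite('pics/c.png',cv2.resize(i[130:350,190:450],None,fx=3,fy=2.7,interpolation=2))
E
```

```text
-----
push n 345 dir [-0.171 -0.985] ang 52.4 pivot [656.7 150.4] piv fix 27.2 193.1 tip h 79.7 down [646.7  92.9] latw 20.0 rms 1.5 zdown 104.7773965731657
   dir dev deg -88.9
mid n 549 dir [-0.981  0.196] ang 48.2 pivot [536.3 -21.9] piv fix -58.4 1.1 tip h 85.3 down [476.1  -9.8] latw 21.0 rms 1.37 zdown 117.80663174908445
   dir dev deg 179.6
joint n 597 dir [-0.98   0.201] ang 44.7 pivot [ 514.2 -137.5] piv fix -58.0 -116.6 tip h 90.4 down [ 454.2 -125.2] latw 21.7 rms 1.44 zdown 117.80663174908445
   dir dev deg 179.3
```

View pics/c.png

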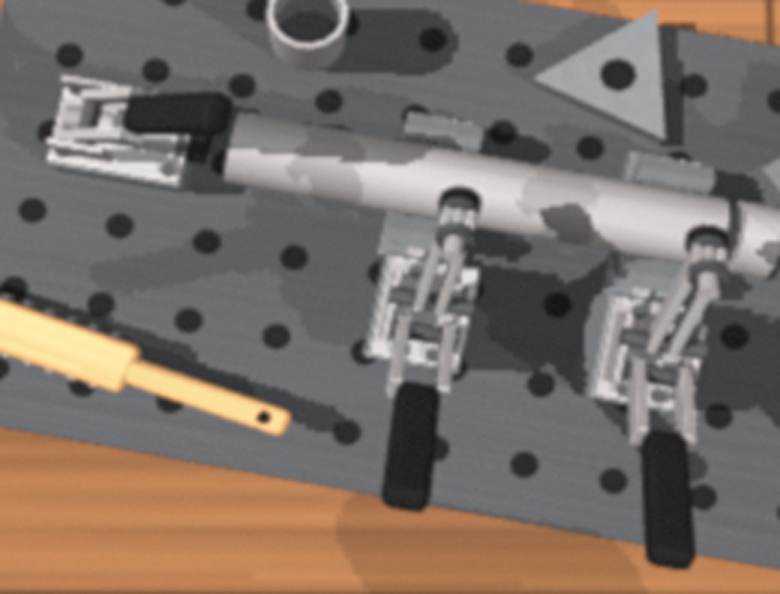

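jog_arm(commands=[0,0,-4.5,0,0,0,1,0,0,-4.5,0,0,0,1,-3.3,5.0,0,0,0,0,1,-3.3,5.0,0,0,0,0,1,-3.3,5.0,0,0,0,0,1,-3.3,5.0,0,0,0,0,1,-3.3,5.0,0,0,0,0,1,-3.3,5.0,0,0,0,0,1,-3.3,5.0,0,0,0,0,1,-3.3,5.0,0,0,0,0,1,0,0,0,0,0,10,1,0,0,0,0,0,10,1,0,0,0,0,0,10,1,0,0,0,0,0,10,1,0,0,0,0,0,10,1,0,0,0,0,0,10,1,0,0,0,0,0,10,1,0,0,0,0,0,10,1,0,0,0,0,0,7,1], grip_force=60)

```text
time: 2.48
tool_pos: [489.2, 260.7, 286.9]
tcp_rot: [0.007, 0.993, -0.122, -0.004]
ft_force: [-0.7, 0.7, 0.0]
gripper_width: -0.0
```

```bash
cat > go.py <<'E'
from h import *
import sys
from scipy.spatial.transform import Rotation as R
s=sense();q=s['tcp_rot'];r=R.from_quat([q[1],q[2],q[3],q[0]]);M=r.as_matrix()
T=np.array([float(a) for a in sys.argv[1:4]]);yaw=np.deg2rad(float(sys.argv[4]))
x=np.array([np.cos(yaw),np.sin(yaw),0]);z=np.array([0,0,-1.]);D=np.stack([x,np.cross(z,x),z],1)
rv=np.rad2deg(R.from_matrix(M.T@D).as_rotvec())
print('t',round(s['time'],2),'pos',s['tool_pos'].round(1),'F',s['ft_force'].round(1),'g',round(s['gripper_width'],3),'toolx yaw',np.rad2deg(np.arctan2(M[1,0],M[0,0])).round(1),'j',s['qpos'].round(2))
print('shift cm',(M.T@(T-s['tool_pos'])/10).round(2),'turn',rv.round(1))
E
python3 go.py 647 93 290 -11
```

```text
t 2.48 pos [489.2 260.7 286.9] F [-0.7  0.7  0. ] g -0.0 toolx yaw -14.0 j [-0.93  0.24  0.45  1.75 -0.1   1.19 -0.69]
shift cm [19.36 12.45 -0.23] turn [ 0.8  0.3 -3. ]
```

jog_arm(commands=[4.8,3.1,0,0.8,0.3,-3,1,4.8,3.1,0,0,0,0,1,4.8,3.1,0,0,0,0,1,4.8,3.1,0,0,0,0,1,0,0,0,0,0,0,1,0,0,0,0,0,0,1])

```text
time: 3.22
tool_pos: [654.5, 99.1, 283.3]
tcp_rot: [0.001, 0.996, -0.092, -0.003]
ft_force: [-1.0, 0.2, -0.1]
gripper_width: 0.002
```

```bash
python3 go.py 647 93 240 -11
```

```text
t 3.23 pos [654.5  99.1 283.3] F [-1.   0.2 -0.1] g 0.002 toolx yaw -10.6 j [-0.57  0.45  0.53  1.5  -0.23  1.26 -0.2 ]
shift cm [-0.6   0.73  4.33] turn [0.1 0.3 0.4]
```

jog_arm(commands=[-0.6,0.7,2,0,0,0,1,0,0,2,0,0,0,1,0,0,0,0,0,0,1])

```text
time: 3.6
tool_pos: [644.6, 97.9, 242.5]
tcp_rot: [-0.0, 0.996, -0.089, -0.004]
ft_force: [-0.5, 0.3, 0.1]
gripper_width: -0.001
```

```bash
python3 go.py 647 93 104 -11; python3 -c "
from h import *
snap('scene','s1')"
```

```text
t 3.6 pos [644.6  97.9 242.5] F [-0.5  0.3  0.1] g -0.001 toolx yaw -10.2 j [-0.57  0.47  0.52  1.58 -0.25  1.17 -0.18]
shift cm [ 0.42  0.44 13.85] turn [-0.   0.4  0.8]
```

View pics/s1.png

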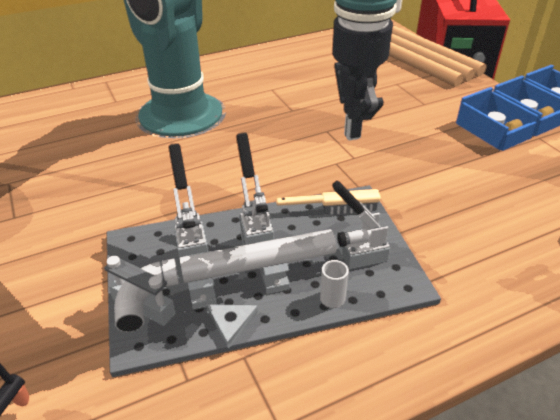

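```bash
python3 -c "
from h import *
c=dict(np.load('s1.npz'));s=sense()
for X in (s['tool_pos'],[647,93,105],[656.7,150.4,89],[476,-10,118],[454,-125,118],[644,75,190]):
    p=c['R']@X+c['t'];print((c['fx']*p[:2]/p[2]+[c['cx'],c['cy']]).round(), p[2].round())
P=xyz(c);print(P[125:140:5,353].round())
for u,v in((338,187),(350,200),(360,212)):print(P[v,u].round())
c=snap('top','t1')
"
```

```text
[351. 153.] 810.0
[343. 223.] 898.0
[374. 223.] 921.0
[247. 178.] 973.0
[183. 189.] 951.0
[336. 185.] 839.0
[[655.  90. 301.]
 [658.  89. 294.]
 [656.  91. 284.]]
[650.  75. 190.]
[656.  96. 160.]
[661. 115. 131.]
```

View pics/t1.png

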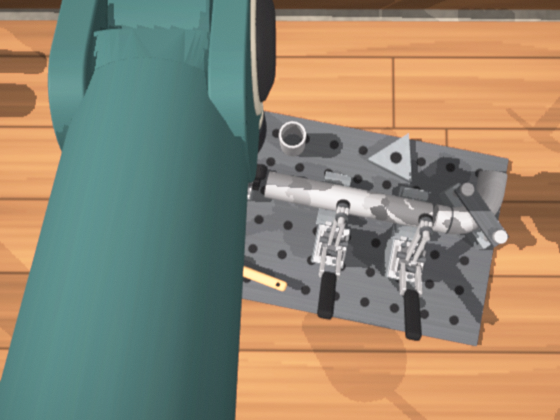

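```bash
python3 -c "
from h import *
c=snap('scene','s2');s=sense();print(s['time'],s['tool_pos'])
p=c['R']@s['tool_pos']+c['t'];print((c['fx']*p[:2]/p[2]+[c['cx'],c['cy']]).round())
cv2.imwrite('pics/s2c.png',cv2.resize(c['color'][80:280,240:440,::-1],None,fx=3,fy=3))
P=xyz(c)
for v in range(120,165,4):
  print(v,[P[v,u].round().tolist() for u in(346,350,354)])
"
```

```text
3.75 [646.55894274  97.16203374 244.8524734 ]
[351. 153.]
120 [[642.0, 86.0, 303.0], [649.0, 88.0, 306.0], [671.0, 80.0, 320.0]]
124 [[643.0, 85.0, 297.0], [651.0, 87.0, 301.0], [658.0, 90.0, 304.0]]
128 [[644.0, 86.0, 290.0], [650.0, 88.0, 293.0], [658.0, 90.0, 297.0]]
132 [[646.0, 85.0, 285.0], [650.0, 89.0, 286.0], [658.0, 91.0, 290.0]]
136 [[647.0, 85.0, 279.0], [652.0, 89.0, 280.0], [657.0, 92.0, 283.0]]
140 [[301.0, 314.0, 3.0], [301.0, 325.0, -0.0], [308.0, 332.0, 2.0]]
144 [[314.0, 306.0, 2.0], [319.0, 315.0, 2.0], [322.0, 324.0, 1.0]]
148 [[326.0, 299.0, -0.0], [328.0, 309.0, -2.0], [335.0, 316.0, -0.0]]
152 [[342.0, 290.0, 1.0], [343.0, 300.0, -1.0], [350.0, 306.0, 1.0]]
156 [[358.0, 280.0, 3.0], [360.0, 290.0, 1.0], [362.0, 299.0, -1.0]]
160 [[371.0, 272.0, 2.0], [374.0, 281.0, 1.0], [379.0, 289.0, 2.0]]
164 [[381.0, 266.0, -0.0], [389.0, 272.0, 3.0], [393.0, 280.0, 3.0]]
```

View pics/s2c.png

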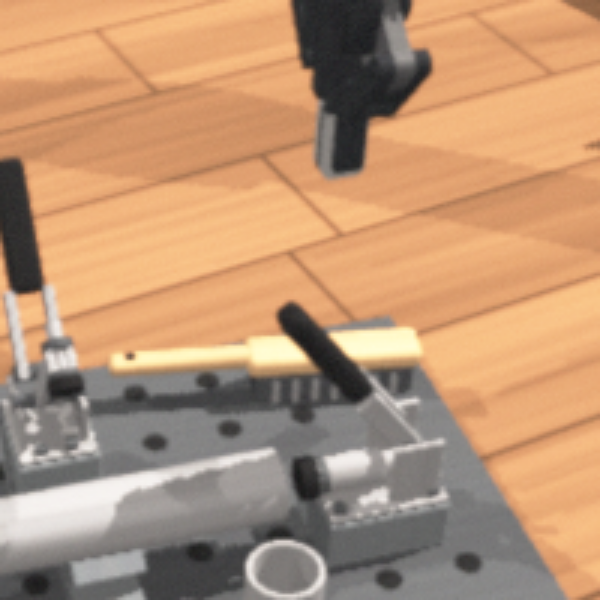

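```bash
python3 -c "
from h import *
for i in range(3):
  c=snap('scene','s3%d'%i);s=sense();P=xyz(c);c0=c
  m=(P[...,2]>225)&(P[...,0]>600)&(P[...,0]<720)&(abs(P[...,1]-90)<70)&(c['range_z']>300)
  Q=P[m];o=np.argsort(Q[:,2]);print(s['time'],s['tool_pos'].round(1),s['joint_velocities'].round(3),'tip',Q[o[:200:40]].round().tolist())
for z in range(275,340,8):
  k=abs(Q[:,2]-z)<4;print(z,Q[k].min(0).round(),Q[k].max(0).round())
"
```

```text
3.8 [646.8  96.8 245. ] [ 0.007  0.001  0.003 -0.002  0.001 -0.002  0.001] tip [[648.0, 90.0, 273.0], [638.0, 86.0, 282.0], [659.0, 101.0, 286.0], [660.0, 98.0, 290.0], [649.0, 84.0, 294.0]]
3.85 [646.9  96.6 245. ] [ 0.005  0.003  0.001 -0.     0.    -0.003 -0.001] tip [[651.0, 98.0, 274.0], [644.0, 84.0, 283.0], [656.0, 95.0, 286.0], [655.0, 87.0, 290.0], [658.0, 95.0, 294.0]]
3.9 [646.9  96.4 244.8] [ 0.003  0.003 -0.001  0.003 -0.002 -0.002 -0.   ] tip [[651.0, 90.0, 275.0], [640.0, 85.0, 282.0], [659.0, 89.0, 286.0], [651.0, 83.0, 290.0], [646.0, 84.0, 294.0]]
275 [639.  84. 275.] [655. 104. 279.]
283 [639.  84. 279.] [660. 103. 287.]
291 [637.  82. 287.] [662. 105. 295.]
299 [638.  83. 295.] [662. 100. 303.]
307 [637.  84. 303.] [662. 105. 311.]
315 [635.  80. 312.] [669.  88. 319.]
323 [607.  77. 319.] [683. 102. 327.]
331 [605.  76. 327.] [688.  99. 335.]
339 [601.  75. 335.] [694.  99. 343.]
```

The visible fingertips are shut at about (649, 93) and z≈275, but the state reports z=245. That is a 30 mm disagreement, so I'll go by camera and contact force and descend in stages.

jog_arm(commands=[0,0,2,0,0,0,1,0,0,2,0,0,0,1,0,0,2,0,0,0,1,0,0,0,0,0,0,1,0,0,0,0,0,0,1])

```text
time: 4.53
tool_pos: [646.1, 96.2, 180.4]
tcp_rot: [-0.0, 0.996, -0.09, -0.002]
ft_force: [-0.4, -0.4, 0.2]
gripper_width: 0.001
```

```bash
cat > tip.py <<'E'
from h import *
import sys
c=snap('scene',sys.argv[1]);s=sense();P=xyz(c);x,y,z=s['tool_pos']
print(s['time'],s['tool_pos'].round(1),s['ft_force'].round(1))
cv2.imwrite(f'pics/{sys.argv[1]}c.png',cv2.resize(c['color'][80:280,140:440,::-1],None,fx=2.5,fy=2.5))
E
python3 tip.py a1
```

```text
4.575 [646.   96.3 180.4] [-0.4  0.7 -0.1]
```

View pics/a1c.png

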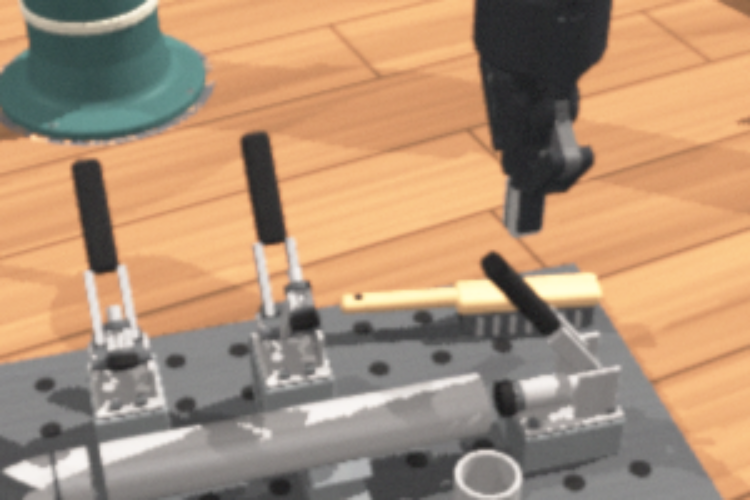

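No contact is felt at a reported z of 180, and the picture shows the tips still about 25 mm above the grip at crop (522,233). That confirms the offset. I'll press on.

jog_arm(commands=[0,0,1.5,0,0,0,1,0,0,1.5,0,0,0,1,0,0,1.5,0,0,0,1,0,0,0,0,0,0,1])

```text
time: 5.08
tool_pos: [647.3, 97.5, 134.1]
tcp_rot: [-0.002, 0.996, -0.09, -0.0]
ft_force: [-0.4, 0.1, -0.2]
gripper_width: -0.003
```

```bash
python3 tip.py a2
```

```text
5.125 [647.5  97.4 134.7] [-0.1  0.6 -1.1]
```

View pics/a2c.png

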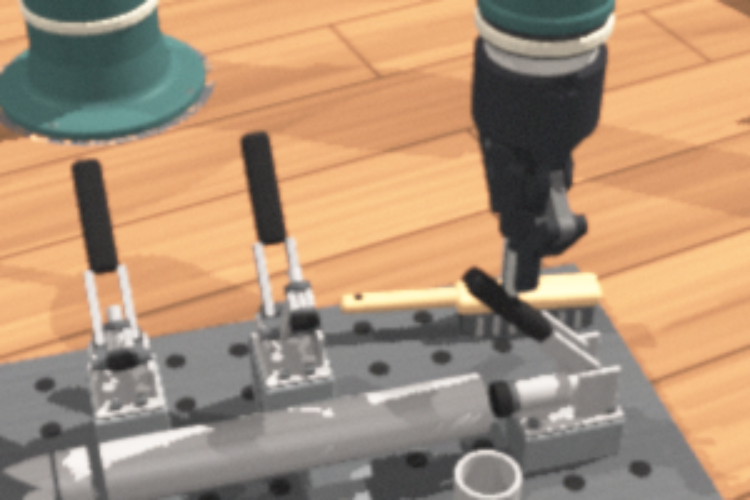

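The handle is being pressed and has turned down noticeably. The tip meets it mid-grip at crop (520,285).

jog_arm(commands=[0,0,1.2,0,0,0,1,0,0,1.2,0,0,0,1,0,0,1.2,0,0,0,1,0,0,1,0,0,0,1,0,0,0.5,0,0,0,1])

```text
time: 5.75
tool_pos: [652.2, 95.7, 88.2]
tcp_rot: [-0.002, 0.996, -0.091, 0.005]
ft_force: [-2.8, -0.8, 7.8]
gripper_width: 0.008
```

```bash
python3 tip.py a3
```

```text
5.8 [652.1  95.5  87.7] [-1.1 -0.4  5. ]
```

View pics/a3c.png

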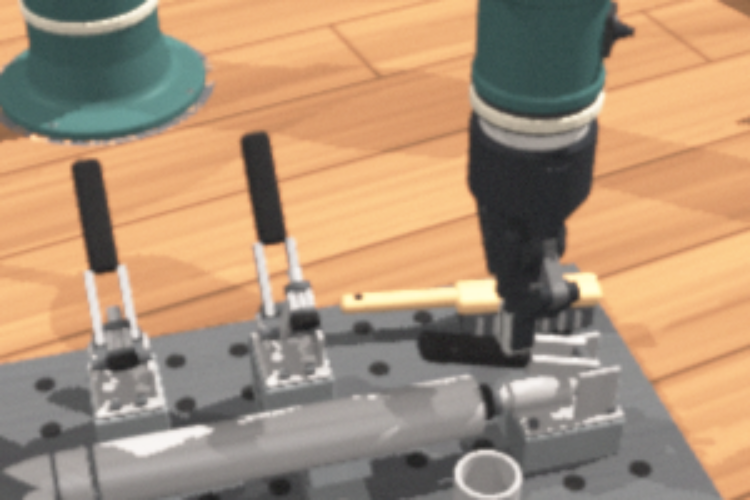

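jog_arm(commands=[-0.3,0.3,0.6,0,0,0,1,0,0,0.6,0,0,0,1,0,0,0.6,0,0,0,1])

```text
time: 6.18
tool_pos: [652.3, 92.0, 75.7]
tcp_rot: [-0.003, 0.996, -0.091, 0.008]
ft_force: [-15.4, 0.3, 43.5]
gripper_width: -0.004
```

```bash
python3 tip.py a4
```

```text
6.225 [652.2  92.1  76. ] [-10.6   0.6  23.3]
```

View pics/a4c.png

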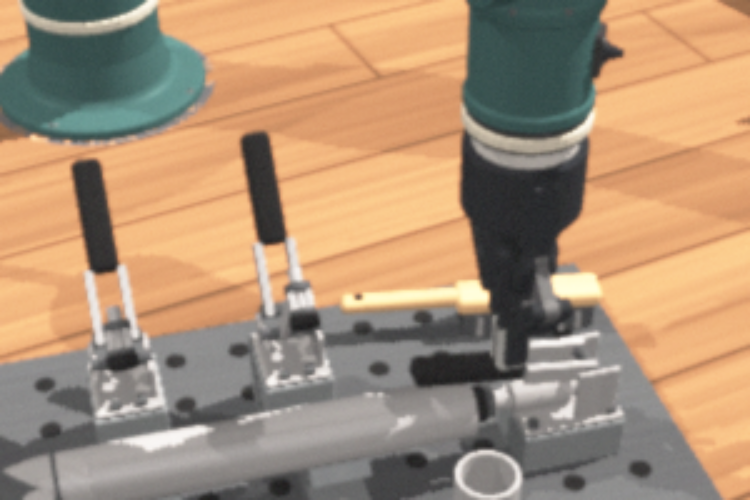

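It is firm at 43 N with the tip at about 106 mm, and the joint gap at crop (55,475) looks closed. I'll push slightly more, then lift and check.

jog_arm(commands=[0,0,0.7,0,0,0,1,0,0,0.5,0,0,0,1,0,0,0,0,0,0,1])

```text
time: 6.6
tool_pos: [652.5, 92.2, 77.8]
tcp_rot: [-0.007, 0.996, -0.092, 0.008]
ft_force: [0.0, -1.0, 0.2]
gripper_width: 0.001
```

jog_arm(commands=[0,0,-2,0,0,0,1,0,0,-4,0,0,0,1,0,0,-5,0,0,0,1,0,0,-5,0,0,0,1,0,0,-5,0,0,0,1,-3,0,0,0,0,0,1,-5,0,0,0,0,0,1,-5,0,0,0,0,0,1,-5,0,0,0,0,0,1,0,0,0,0,0,0,1])

```text
time: 7.85
tool_pos: [468.5, 119.6, 297.0]
tcp_rot: [-0.006, 0.995, -0.094, 0.011]
ft_force: [-0.1, -0.7, -0.0]
gripper_width: -0.0
```

```bash
python3 tip.py a5; python3 go.py 476 -10 220 79; python3 -c "
from h import *
c=snap('top','t5');cv2.imwrite('pics/t5c.png',cv2.resize(c['color'][90:300,200:460,::-1],None,fx=3,fy=2.8))"
```

```text
7.9 [470.4 119.1 297.4] [0.6 0.4 1.3]
t 7.9 pos [470.4 119.1 297.4] F [0.6 0.4 1.3] g -0.003 toolx yaw -10.9 j [-0.8   0.06  0.51  1.92 -0.04  1.14 -0.46]
shift cm [ 2.82 12.69  7.62] turn [  0.3  -1.7 -89.9]
```

View pics/a5c.png

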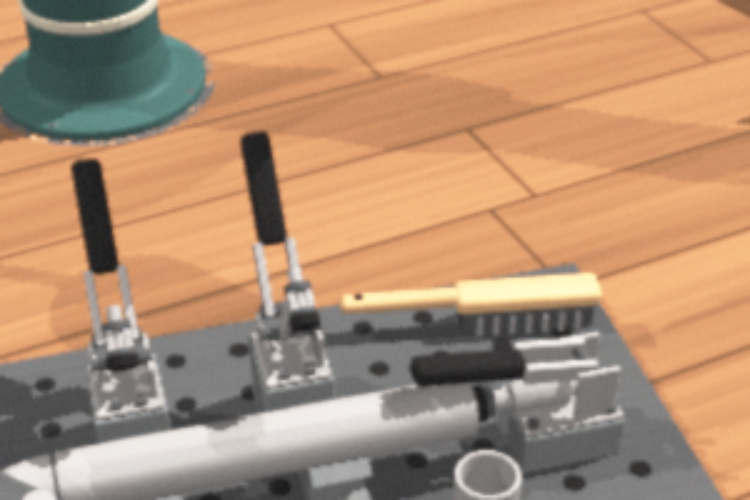

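View pics/t5c.png

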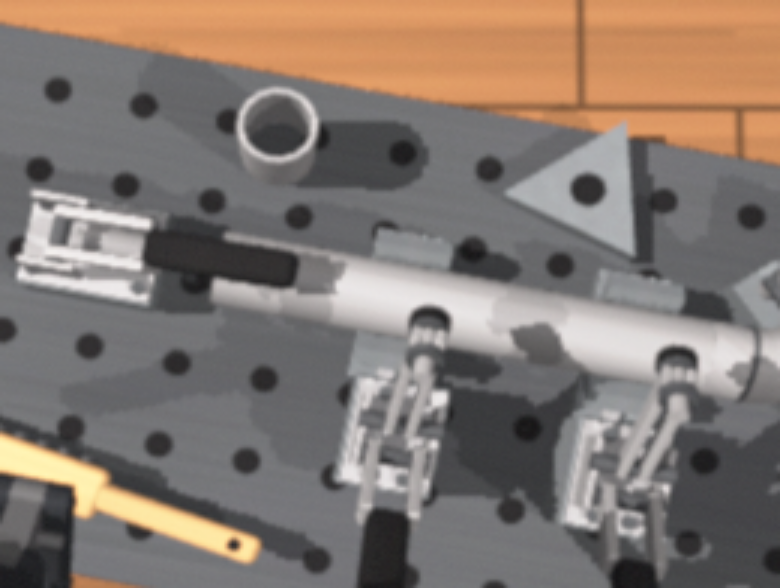

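The push grip now lies level over the plunger at crop (465,365), and the tube seam has shrunk to a thin line at top-crop (757,365). I'll check the handle angle from depth.

```bash
cat > ang.py <<'E'
from h import *
import sys
def ang(tag,piv,d,zp):
    c=dict(np.load(tag+'.npz'));P=xyz(c);col=c['color'].max(-1)
    d=np.array(d);r=P[...,:2]-np.array(piv);h=r@d;lat=r@np.array([-d[1],d[0]])
    m=(abs(lat)<9)&(h>50)&(h<118)&(P[...,2]>92)&(P[...,2]<225)&(col<60)
    hh,zz=h[m],P[m][:,2]
    k=np.ones(len(hh),bool)
    for _ in range(6):
        p=np.polyfit(hh[k],zz[k],1);res=zz-np.polyval(p,hh);k=(abs(res)<3)
    print(tag,k.sum(),'angle',np.rad2deg(np.arctan(p[0])).round(2),'z at 60',np.polyval(p,60).round(1),'h range',hh.min().round(),hh.max().round())
for t in sys.argv[2:]:
    if sys.argv[1]=='push':ang(t,(656.7,150.4),(-.185,-.983),89)
    if sys.argv[1]=='mid':ang(t,(536.3,-21.9),(-.982,.188),106)
    if sys.argv[1]=='joint':ang(t,(514.2,-137.5),(-.982,.188),106)
E
python3 ang.py push t5 a5
python3 - <<'E'
import cv2,numpy as np
a=[dict(np.load(f'{t}.npz'))['color'][180:240,400:480,::-1] for t in('top0','t5')]
cv2.imwrite('pics/seam.png',cv2.resize(np.hstack(a),None,fx=5,fy=5,interpolation=cv2.INTER_CUBIC))
E
```

```text
t5 488 angle 8.33 z at 60 104.8 h range 50.0 118.0
a5 155 angle 8.37 z at 60 104.7 h range 51.0 118.0
```

View pics/seam.png

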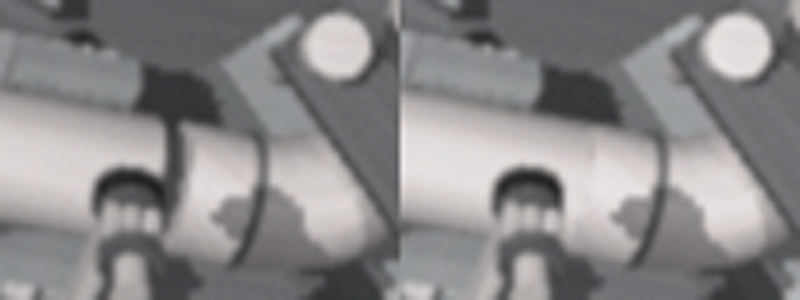

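The push clamp is shut: 8.3° and 104.8 mm against the expected 8° and 104.8 mm. The seam is closed too. Next is the clamp by the elbow.

jog_arm(commands=[0.6,4.8,0,0,0,0,1,0.6,4.8,0,0,0,0,1,0.6,4.8,0,0,0,0,1,0.6,4.8,0,0,0,0,1,0.6,4.8,0,0,0,0,1,0,0,0,0,0,10,1,0,0,0,0,0,10,1,0,0,0,0,0,10,1,0,0,0,0,0,10,1,0,0,0,0,0,10,1,0,0,0,0,0,10,1,0,0,0,0,0,10,1,0,0,0,0,0,10,1,0,0,0,0,0,10,1,0,0,0,0,0,0,1])

```text
time: 9.82
tool_pos: [470.3, -151.9, 301.4]
tcp_rot: [0.008, -0.605, 0.796, -0.018]
ft_force: [0.1, -0.5, 0.4]
gripper_width: 0.006
```

```bash
python3 go.py 453 -124 210 -101
```

```text
t 9.82 pos [ 470.3 -151.9  301.4] F [ 0.1 -0.5  0.4] g 0.006 toolx yaw -105.5 j [-0.56  0.07  0.85  1.92 -0.05  1.14 -1.53]
shift cm [-2.3   2.77  9.02] turn [-2.2 -0.6 -4.5]
```

jog_arm(commands=[-1.1,1.3,2,-2.2,-0.6,-4.5,1,-1.1,1.3,3,0,0,0,1,0,0,3,0,0,0,1,0,0,0,0,0,0,1,0,0,0,0,0,0,1])

```text
time: 10.45
tool_pos: [454.3, -128.7, 221.3]
tcp_rot: [-0.0, -0.641, 0.768, -0.003]
ft_force: [1.3, -0.1, -0.0]
gripper_width: -0.001
```

```bash
python3 go.py 453 -124 88 -101; python3 tip.py b1; python3 -c "
from h import *
c=dict(np.load('b1.npz'));P=xyz(c)
m=(P[...,2]>215)&(P[...,0]>400)&(P[...,0]<520)&(abs(P[...,1]+124)<60)&(c['range_z']>300)
Q=P[m]
for z in range(220,280,8):
  k=abs(Q[:,2]-z)<4
  if k.sum(): print(z,k.sum(),Q[k].min(0).round(),Q[k].max(0).round())
"
```

```text
t 10.45 pos [ 454.3 -128.7  221.3] F [ 1.3 -0.1 -0. ] g -0.001 toolx yaw -100.3 j [-0.54  0.15  0.83  2.05 -0.13  0.99 -1.39]
shift cm [-0.49  0.26 13.32] turn [-0.2 -0.2  0.7]
10.5 [ 454.2 -128.5  221.3] [-0.3  0.7  0.6]
252 14 [ 458. -138.  251.] [ 465. -125.  256.]
260 63 [ 455. -142.  256.] [ 467. -118.  264.]
268 81 [ 455. -144.  264.] [ 466. -117.  272.]
276 78 [ 455. -144.  272.] [ 467. -117.  280.]
```

View pics/b1c.png

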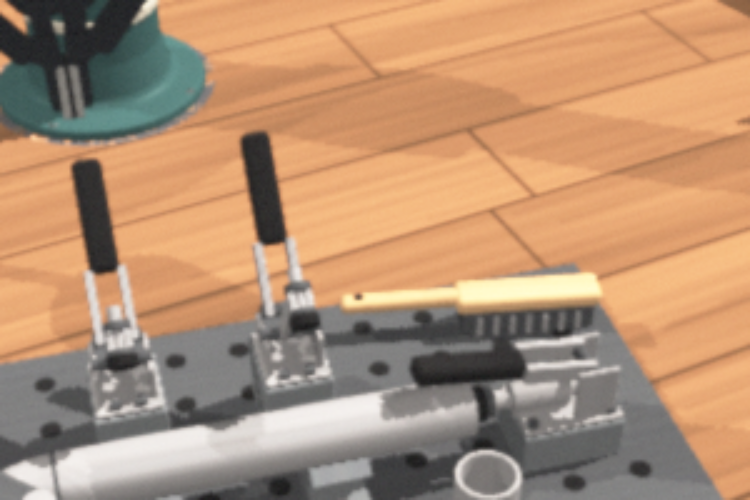

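The shut tips measure about (454, -130) at z≈251, so the 30 mm offset holds here too. They need 5 mm towards +y; then I press.

jog_arm(commands=[-0.5,0,1.5,0,0,0,1,0,0,1.5,0,0,0,1,0,0,1.5,0,0,0,1,0,0,1.2,0,0,0,1,0,0,1.2,0,0,0,1,0,0,1.2,0,0,0,1])

```text
time: 11.25
tool_pos: [458.5, -124.1, 137.2]
tcp_rot: [0.002, -0.642, 0.767, -0.005]
ft_force: [0.6, -0.1, 5.7]
gripper_width: 0.003
```

```bash
python3 go.py 453.5 -123.5 88 -101; python3 tip.py b2
```

```text
t 11.25 pos [ 458.5 -124.1  137.2] F [ 0.6 -0.1  5.7] g 0.003 toolx yaw -100.2 j [-0.46  0.31  0.77  2.13 -0.29  0.81 -1.26]
shift cm [0.02 0.55 4.92] turn [-0.6 -0.2  0.8]
11.3 [ 457.4 -123.8  135.9] [ 2.5 -0.7 -0.5]
```

View pics/b2c.png

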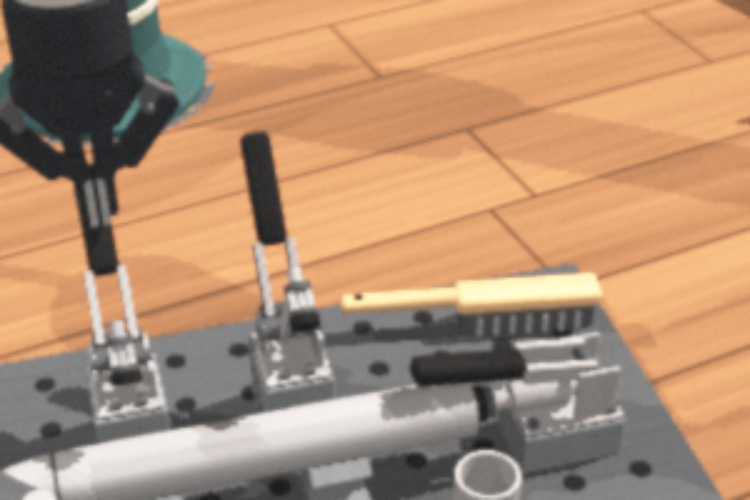

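The tip sits on the grip and the clamp is moving. I'll continue, trimming the small drift towards the pivot.

jog_arm(commands=[0,0.3,1.2,0,0,0,1,0,0.2,1.2,0,0,0,1,0,0.2,1.2,0,0,0,1,0,0.1,0.8,0,0,0,1,0,0,0.6,0,0,0,1])

```text
time: 11.92
tool_pos: [450.0, -122.8, 87.9]
tcp_rot: [0.003, -0.641, 0.767, -0.001]
ft_force: [-25.4, 7.4, 99.1]
gripper_width: -0.001
```

```bash
python3 go.py 453.5 -123.5 88 -101; python3 tip.py b3
```

```text
t 11.93 pos [ 450.  -122.8   87.9] F [-25.4   7.4  99.1] g -0.001 toolx yaw -100.2 j [-0.4   0.39  0.71  2.17 -0.39  0.7  -1.17]
shift cm [ 0.01 -0.36 -0.01] turn [-0.3  0.1  0.8]
11.975 [ 449.8 -122.7   88.4] [-15.7   5.4  51. ]
```

View pics/b3c.png

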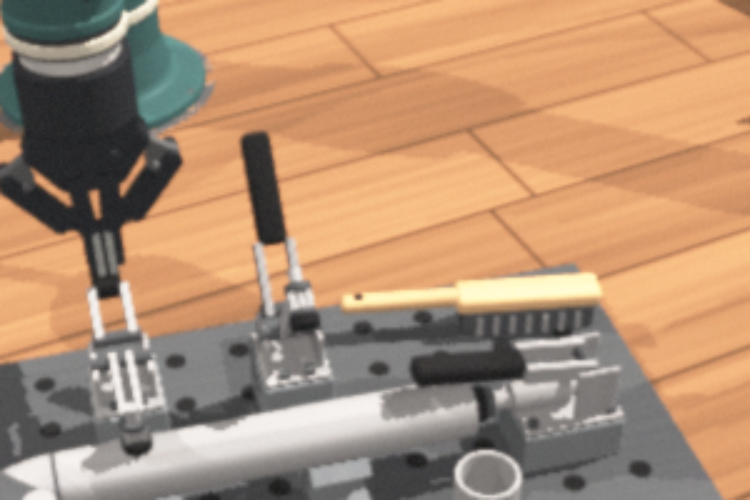

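The joint clamp came firm at its stop (99 N), with the foot down on the tube. I'll press the last one more gently, after lifting and crossing over to it.

jog_arm(commands=[0,0,-2,0,0,0,1,0,0,-4,0,0,0,1,0,0,-5,0,0,0,1,0,0,-4,0,0,0,1,-3,-0.1,0,0,0,0,1,-3,-0.1,0,0,0,0,1,-3,-0.1,0,0,0,0,1,-2.2,-0.1,0,0,0,0,1,0,0,0,0,0,0,1,0,0,0,0,0,0,1])

```text
time: 13.22
tool_pos: [472.4, -12.4, 243.0]
tcp_rot: [0.004, -0.64, 0.769, 0.0]
ft_force: [1.0, 0.1, -0.0]
gripper_width: -0.003
```

```bash
python3 go.py 476 -9 200 -101; python3 tip.py d1;python3 -c "
from h import *
c=dict(np.load('d1.npz'));P=xyz(c)
m=(P[...,2]>215)&(P[...,0]>400)&(P[...,0]<540)&(abs(P[...,1]+9)<60)&(c['range_z']>300)
Q=P[m]
for z in range(220,300,8):
  k=abs(Q[:,2]-z)<4
  if k.sum(): print(z,k.sum(),Q[k].min(0).round(),Q[k].max(0).round())
snap('top','t6')
"; python3 ang.py joint t6 d1; python3 ang.py push t6 d1
```

```text
t 13.22 pos [472.4 -12.4 243. ] F [ 1.   0.1 -0. ] g -0.003 toolx yaw -100.4 j [-0.74  0.11  0.77  2.02 -0.1   1.04 -1.68]
shift cm [-0.37 -0.27  4.31] turn [-0.2  0.4  0.6]
13.275 [472.4 -12.4 243.1] [-0.3  0.5  0.4]
276 28 [473. -23. 273.] [484.  -7. 280.]
284 70 [461. -28. 280.] [485.  -2. 288.]
292 82 [464. -28. 288.] [486.  -2. 296.]
t6 495 angle 8.03 z at 60 104.8 h range 50.0 118.0
d1 161 angle 9.02 z at 60 104.0 h range 50.0 117.0Traceback (most recent call last):
  File "ang.py", line 15, in <module>
    if sys.argv[1]=='joint':ang(t,(514.2,-137.5),(-.982,.188),106)
                            ~~~^^^^^^^^^^^^^^^^^^^^^^^^^^^^^^^^^^^
  File "ang.py", line 10, in ang
    p=np.polyfit(hh[k],zz[k],1);res=zz-np.polyval(p,hh);k=(abs(res)<3)
    raise TypeError("expected non-empty vector for x")
TypeError: expected non-empty vector for x
```

View pics/d1c.png

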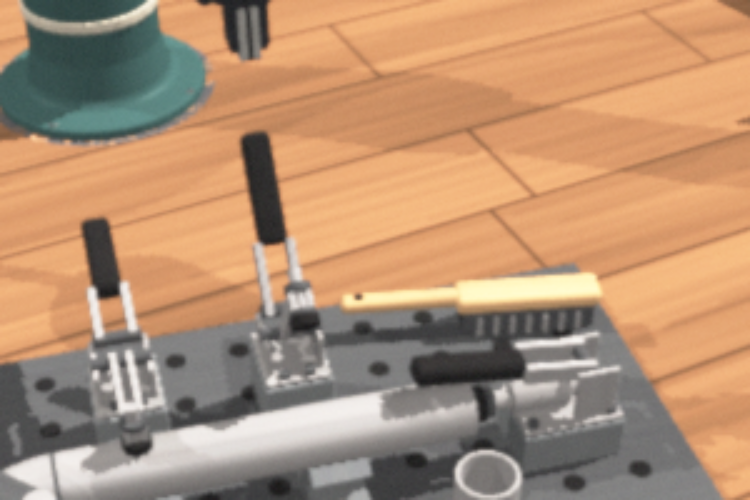

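```bash
python3 ang.py joint d1; python3 ang.py mid d1
```

```text
d1 151 angle 4.51 z at 60 118.1 h range 50.0 117.0
d1 168 angle 48.26 z at 60 181.8 h range 50.0 79.0
```

jog_arm(commands=[-0.5,-0.2,2,0,0,0,1,0,0,2,0,0,0,1,0,0,1.5,0,0,0,1,0,0,1.2,0,0,0,1,0,0.1,1.2,0,0,0,1,0,0.1,1.2,0,0,0,1,0,0.2,1.2,0,0,0,1,0,0.2,1,0,0,0,1])

```text
time: 14.32
tool_pos: [473.8, -9.4, 128.2]
tcp_rot: [0.008, -0.637, 0.771, -0.002]
ft_force: [-0.4, -0.0, 5.4]
gripper_width: 0.0
```

```bash
python3 go.py 476 -8 88 -101; python3 tip.py d2
```

```text
t 14.32 pos [473.8  -9.4 128.2] F [-0.4 -0.   5.4] g 0.0 toolx yaw -100.8 j [-0.65  0.31  0.71  2.14 -0.3   0.78 -1.51]
shift cm [-0.14 -0.14  4.03] turn [-0.7  0.6  0.2]
14.375 [472.7  -9.3 127.1] [ 1.4  0.3 -0.8]
```

View pics/d2c.png

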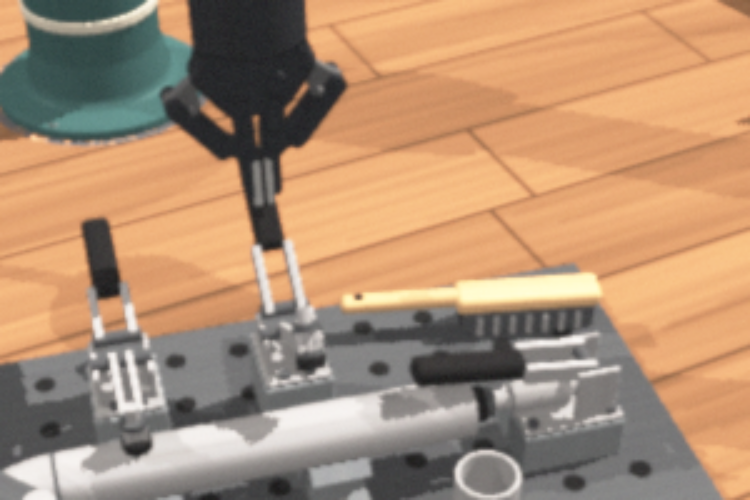

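The joint clamp reads shut: 4.5° against 4°, and 118.1 mm against 118. The mid handle is halfway down, with the tip on its grip at crop (265,205).

jog_arm(commands=[0,0,1,0,0,0,1,0,0,1,0,0,0,1,0,0,0.8,0,0,0,1,0,0,0.5,0,0,0,1])

```text
time: 14.88
tool_pos: [471.0, -8.3, 92.8]
tcp_rot: [0.006, -0.637, 0.77, 0.001]
ft_force: [-2.4, 0.7, 5.5]
gripper_width: -0.001
```

jog_arm(commands=[0,0,0.4,0,0,0,1,0,0,0.4,0,0,0,1])

```text
time: 15.12
tool_pos: [470.5, -8.0, 88.1]
tcp_rot: [0.006, -0.637, 0.77, 0.004]
ft_force: [-23.7, -0.7, 85.1]
gripper_width: 0.002
```

jog_arm(commands=[0,0,0,0,0,0,1,0,0,-2,0,0,0,1,0,0,-4,0,0,0,1,0,0,-5,0,0,0,1,0,0,-5,0,0,0,1,-5,0,0,0,0,0,1,-5,0,0,0,0,0,1,-5,0,0,0,0,0,1,-5,0,0,0,0,0,1,-5,0,0,0,0,0,1,-5,0,0,0,0,0,1,-5,0,0,0,0,0,1,-5,0,0,0,0,0,1,0,0,0,0,0,0,1,0,0,0,0,0,0,1])

```text
time: 17.0
tool_pos: [545.0, 394.1, 256.3]
tcp_rot: [0.006, -0.636, 0.771, 0.007]
ft_force: [0.5, -0.2, -0.2]
gripper_width: 0.001
```

```bash
python3 go.py 476 -8 88 -101; python3 tip.py e1;python3 -c "
from h import *
c=snap('top','t7');s=sense();print(s['ft_force'],s['joint_velocities'].round(3))"; for k in joint mid push; do python3 ang.py $k e1 t7;done
```

```text
t 17.0 pos [545.  394.1 256.3] F [ 0.5 -0.2 -0.2] g 0.001 toolx yaw -101.0 j [-1.07  0.49  0.58  1.52 -0.3   1.2  -2.2 ]
shift cm [41.08 -0.93 16.11] turn [0.2 1.  0. ]
17.05 [544.6 394.7 256.3] [-0.4 -0.2  0.1]
[ 0.06005507  0.0568916  -0.26566809] [ 0.006 -0.014  0.007  0.     0.003  0.    -0.001]
e1 224 angle 4.0 z at 60 118.0 h range 50.0 118.0
t7 576 angle 4.0 z at 60 117.1 h range 50.0 118.0
e1 134 angle 4.06 z at 60 118.1 h range 50.0 118.0
t7 574 angle 3.89 z at 60 117.2 h range 50.0 118.0
e1 163 angle 7.91 z at 60 104.4 h range 51.0 117.0
t7 487 angle 8.61 z at 60 104.6 h range 50.0 118.0
```

View pics/t7.png

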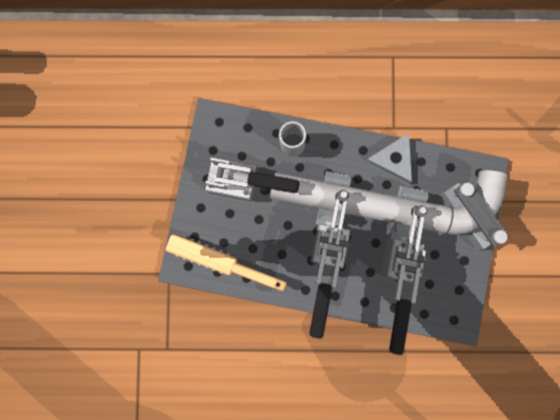

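View pics/e1.png

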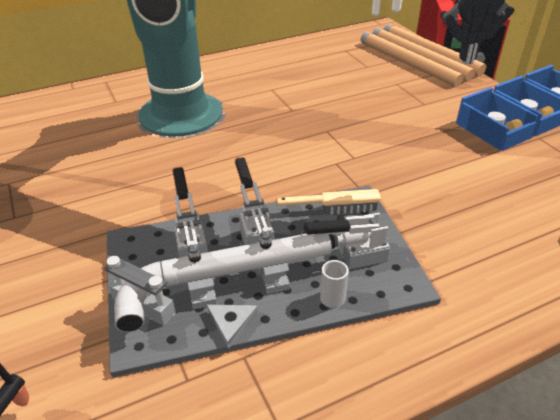

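All three handles are down: hold-down grips at (320,310) and (400,325), push grip at (273,181). The seam near (438,215) is closed, the offcut, magnet and brush have not moved, and the robot is clear of everything.

```bash
python3 -c "
from bench import *
print(job_done())"
```

```text
the job is handed in; nothing more can be done
None
```

I pressed the three clamps shut in order (push clamp, clamp by the elbow, middle clamp) and handed the job in at about 17 s. No verdict came back.

**Last checks:**
- **Handle angles:** from camera depth, the push clamp read about 8° (8° when shut), the elbow clamp 4.0° and the middle clamp about 4.0° (4° when shut). Grip heights matched the shut positions to within about 1 mm.
- **Tube and loose things:** the gap between tube and elbow looks closed. I judged this by eye in the pictures and did not measure it. The offcut, magnet and brush look unmoved, and the arm stood clear with about 0 N on the tool.

**Disagreement:** the reported tool height was about 30 mm lower than the fingertips seen by the cameras. I went by the cameras and by contact, and firm contact came at the expected shut heights.

**Force:** the peak readings at the stops were 99 N on the elbow clamp and 85 N on the middle one. Both are under the 120 N limit, but the first was closer to it than I wanted.

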